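# Tap the three pins of a violin belly blank down in order

### The arm

A 6-joint arm with a two-finger parallel gripper is mounted at the origin on a cart in front of the work surface, level with it; the furniture and walls round the work are solid. World frame = base frame: x ahead of the robot, y to its left, z up, the work surface at z = 0. Lengths are in m, angles in rad, forces in N, time in s.
With the tool pointing down it reaches from about 0.275 to 0.875 m from the base axis. Payload 12.5 kg.
Tool frame: the origin (TCP) lies on the centre line of the jaws, within the pads' length; the fingertips stand 19 mm ahead of it and the grasp point (between the pads) is the TCP; z points along the fingers, y is the line along which they close (so a half turn about z gives the same grasp; the last joint's range is limited). The gripper opens to 85 mm and grips with 20 to 120 N. Pads are 22 mm wide; open, the fingers measure 114 mm over their backs; the gripper's body (76 mm by 85 mm) begins 54 mm behind the grasp point. The pads swing forward as they close: fully open they stand 13 mm farther back than shut.
Start: joints at [-1.267, 0.351, 1.652, -0, 1.139, -0.085], TCP at [0.209, -0.509, 0.25] pointing down, gripper open.
Joint ranges: [-2.75, 2.75], [-0.79, 2.1], [0.01, 2.65], [-1.57, 4.71], [0.07, 3.14], [-2.87, 2.87]. Speed limits (rad/s): [2.22, 2.22, 2.79, 3.14, 3.14, 3.14].

### API

Orientations are given as a unit quaternion [x, y, z, w].
In Python, from station import manip, optics gives the robot as it stands. The module is installed in compiled form; this text tells all that it offers. Calls block until the motion is done:
- manip.move_pose(position, orientation): joint-space move of the TCP to a pose.
- manip.move_linear(position, rot=None, feed=0.15, until_force=None): straight line of the TCP; rot=None keeps the orientation; feed is the mean speed in m/s. With until_force (N) it stops when the force on the tool has changed by that much, and returns True; else False.
- manip.goto_joints(angles): joint-space move.
- manip.set_gripper(opening, newtons=None): finger opening in m; newtons is the grip in N (None keeps the last); returns when the fingers have stopped.
- manip.dwell(seconds).
- manip.ik(position, orientation): joint angles nearest the present ones, or None.
- manip.get_obs(): the state.
- optics.read_camera(name): name is "scene" or "side" or "wrist"; returns the picture (420x560x3 uint8, red, green, blue); there is no depth.
- optics.get_calibration(name): a dict with "vertical_fov" (degrees; the focal length in pixels is half the picture's height over the tangent of half this angle, whatever the lens; pixels are square), "cx", "cy" (the principal point, pixels), "view" (4x4, takes a point from world to camera coordinates); the wrist camera has in their place "hand_eye" (4x4, takes a point from camera to tool coordinates, whose origin is the TCP and whose axes are the flange's). Camera axes: x right, y down, z forward; pixel columns grow to the right and rows downward; lengths in m; the calibration is good to about 2 mm. The wrist camera is an equidistant fisheye: a pixel r from the principal point sees the ray r / f radians off the axis. A picture is of the moment at which its call begins: read the wrist's pose just before it. get_calibration takes no time and is no camera call.
A pose or a line that the arm cannot do raises manip.Unreachable and nothing moves.
- manip.sign_off(): hands the job in; it is judged then, once.
The state is a dict: "time_s": time; "q": joint angles; "qvel": joint speeds; "effort": joint torques, N m; "position": TCP position; "orientation": TCP orientation; "contact_force": force on the tool from outside, world axes, zero at the start; "ft_torque": the same for the moment, N m; "gripper_width": finger opening in m; "gripper_force": force on a finger pad.
Only numpy, scipy, OpenCV 4.12 (cv2) and the standard library are available. Lean on these libraries where they do the work, as an engineer would, in place of code of your own. Each camera call takes 0.05 s, during which the arm holds its last target. There are 200 camera calls.

### The job

Set the pins that hold the violin belly blank to its board: with the fingertips, press each headed pin lightly down until it is fully in or nearly so, first the one in the broad lower bout, then the one in the narrower upper bout, last the one at the waist. The pins stay down by themselves and none may be pushed out of turn; press gently, do not lift or shift the board, and leave the things beside it where they are.

Things in the scene. Friction and masses are not known exactly. Their poses are not given: they have to be found in the camera images.
- pinning_board: loose wooden board 216x370x18 mm, 1 to 2 kg, lying flat on the bench, with a pale violin belly blank (208x356 mm, 16 mm high) fixed on it and three headed wooden pins along its centre line, 112 mm apart. Origin: middle of the underside; y runs along the blank from its broad end (lower bout, +y) to its narrower end (upper bout, -y); z up. It may lie turned any way round
- pin_lower_top (a point): centre of the flat top of the pin in the broad lower bout, 112 mm from the middle of the board towards its own +y; the dark round head is 29 mm wide and 8 mm thick, its top about 63 to 66 mm above the bench at the start. The point moves down with the pin and its buffer
- pin_lower (a joint): how far this pin has gone down, in m: 0 fully up, 0.012 fully down against its stop. The head itself sits on a rubber buffer that yields 0.4 mm per N (6 mm at most) and springs back, so the first 1 mm or so of pushing only squeezes the buffer; joint and buffer add up. It starts at 0 to 0.003. It slides straight down under about 3 N plus 8 N per m/s and stays where it is left; it counts as down from 0.007
- pin_upper_top (a point): centre of the flat top of the pin in the narrower upper bout, 112 mm from the middle towards its own -y; the dark round head is 29 mm wide and 8 mm thick, its top about 63 to 66 mm above the bench at the start. The point moves down with the pin and its buffer
- pin_upper (a joint): how far this pin has gone down, in m: 0 fully up, 0.012 fully down against its stop. The head itself sits on a rubber buffer that yields 0.4 mm per N (6 mm at most) and springs back, so the first 1 mm or so of pushing only squeezes the buffer; joint and buffer add up. It starts at 0 to 0.003. It slides straight down under about 3 N plus 8 N per m/s and stays where it is left; it counts as down from 0.007
- pin_middle_top (a point): centre of the flat top of the pin at the waist, over the middle of the board; the dark round head is 29 mm wide and 8 mm thick, its top about 63 to 66 mm above the bench at the start. The point moves down with the pin and its buffer
- pin_middle (a joint): how far this pin has gone down, in m: 0 fully up, 0.012 fully down against its stop. The head itself sits on a rubber buffer that yields 0.4 mm per N (6 mm at most) and springs back, so the first 1 mm or so of pushing only squeezes the buffer; joint and buffer add up. It starts at 0 to 0.003. It slides straight down under about 3 N plus 8 N per m/s and stays where it is left; it counts as down from 0.007
- spool_clamp_1: bystander, loose: turned wooden spool clamp with a wing nut, standing, 35 mm wide, 68 mm tall, beside the board. Origin: middle of the underside
- finger_plane_2: bystander, loose: tiny brass plane, 29x60x31 mm, beside the board. Origin: middle of the underside
- spool_clamp_2: bystander, loose: second standing spool clamp, same as the first, 35 mm wide, 68 mm tall, beside the board. Origin: middle of the underside
- sanding_block: bystander, loose: cork block, 46x90x27 mm, beside the board. Origin: middle of the underside
- rosin_cake: bystander, loose: round cake of rosin in a tin, 45 mm wide, 16 mm tall, beside the board. Origin: middle of the underside
- bridge_blank_1: bystander, loose: small maple bridge blank lying flat, 33x41x8 mm, beside the board. Origin: middle of the underside

How it is judged:
On the way, in this order (a step that is already met when the one before it is completed fails the run):
1. the pin in the broad lower bout is down (value of joint pin_lower above 0.007 m), for 0.1 s.
2. the pin in the narrow upper bout is down (value of joint pin_upper above 0.007 m), for 0.1 s.
3. the pin in the waist is down (value of joint pin_middle above 0.007 m), for 0.1 s.
At the end, for the whole second after the job is handed in: all three pins are at least 7 mm down, the board lies flat within 20 mm of where it was, and every bystander is within 25 mm of its place (value of joint each of pin_lower, pin_upper, pin_middle above 0.007 m and distance of pinning_board from where it was at the start of the episode below 0.02 m and linear speed of pinning_board below 0.02 m/s and angle between pinning_board's own z axis and vertical below 0.05 rad and distance of each of spool_clamp_1, finger_plane_2, spool_clamp_2, sanding_block, rosin_cake, bridge_blank_1 from where it was at the start of the episode below 0.025 m); the robot touches nothing.
It fails at once if the upper pin pushed down before the lower pin is down (value of joint pin_upper above 0.005 m and value of joint pin_lower below 0.007 m).
It fails at once if the waist pin pushed down before both others are down (value of joint pin_middle above 0.005 m and value of joint any of pin_lower, pin_upper below 0.007 m).
It fails at once if pressed harder than 20 N on a pin, the blank or the board (contact force between the fingers and pinning_board above 20 N).
It fails at once if the board lifted, tipped or pushed away by more than 20 mm (height (world z) of pinning_board above 0.01 m or distance of pinning_board from where it was at the start of the episode above 0.02 m or angle between pinning_board's own z axis and vertical above 0.08 rad).
It fails at once if a bystander lifted, knocked over or shifted by more than 25 mm (distance of any of spool_clamp_1, finger_plane_2, spool_clamp_2, sanding_block, rosin_cake, bridge_blank_1 from where it was at the start of the episode above 0.025 m or angle between any of spool_clamp_1, finger_plane_2, spool_clamp_2, sanding_block, rosin_cake, bridge_blank_1's own z axis and vertical above 0.4 rad).
It also fails if it takes over 42 s, if anything falls off the work surface, if the arm or the gripper's body presses on something with over 40 N, if the wrist force passes 120 N, or if a joint passes its speed limit or range.

## Working session

There is one attempt and no reset: what is moved stays moved. The work goes in short steps, each a Python script; the robot and the scene stay as the last script left them, time stands still between calls to the robot, and variables do not carry over. Pictures are saved under pics/ and viewed, at most 10 in all, crops included, and the job is handed in when it is done.

```bash
mkdir -p pics; python3 - <<'E'
from station import manip, optics
import cv2,numpy as np
for n in ["scene","side"]:
    im=optics.read_camera(n); cv2.imwrite(f"pics/{n}0.png",im[:,:,::-1])
    c=optics.get_calibration(n); print(n,c["vertical_fov"],c["cx"],c["cy"],np.round(c["view"],3).tolist())
print(optics.get_calibration("wrist")); o=manip.get_obs(); print(o["time_s"],o["orientation"],o["contact_force"])
E
```

```text
scene 48.7084630783898 279.34432266357294 207.74824922932868 [[-0.843, -0.538, -0.023, 0.52], [-0.274, 0.465, -0.842, 0.205], [0.464, -0.703, -0.539, 0.702], [0.0, 0.0, 0.0, 1.0]]
side 53.083309733556746 281.4975092044899 202.7943077423301 [[-0.913, -0.408, -0.015, 0.559], [-0.249, 0.586, -0.771, 0.171], [0.323, -0.7, -0.637, 0.749], [0.0, 0.0, 0.0, 1.0]]
{'vertical_fov': 65.70646984690485, 'cx': 275.0312837513926, 'cy': 207.09290092817992, 'hand_eye': array([[ 7.72988473e-04, -9.63008190e-01, -2.69471017e-01,
         6.74404820e-02],
       [ 9.99999536e-01,  8.99466625e-04, -3.45883625e-04,
         2.92068793e-04],
       [ 5.75468950e-04, -2.69470625e-01,  9.63008438e-01,
        -1.23626655e-01],
       [ 0.00000000e+00,  0.00000000e+00,  0.00000000e+00,
         1.00000000e+00]])}
0.1 [ 9.81166860e-01  1.93161390e-01 -5.11617379e-05 -5.16958708e-04] [-0.17425247  0.84224535 -0.04362529]
```

View pics/scene0.png

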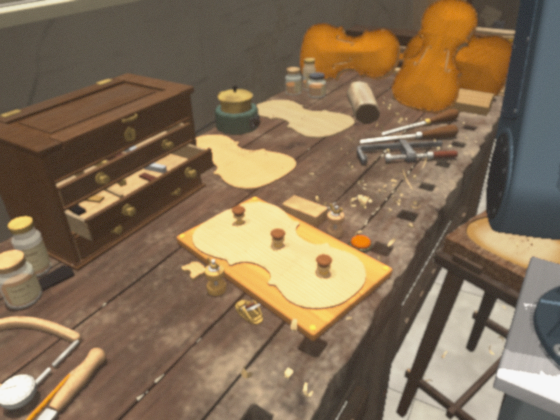

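View pics/side0.png

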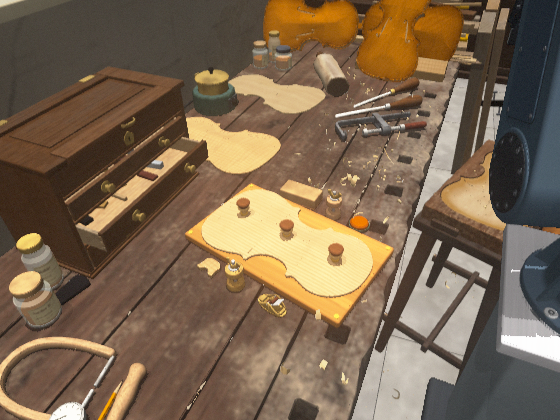

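The scene view shows the pin tops at about (238,210), (278,233) and (323,259); the side view has them at (243,202), (287,225) and (336,247). I'll locate them by mask and rectify the blank to see which end is broad.

```bash
cat > h.py <<'E'
from station import manip, optics
import cv2,numpy as np
def K(c):
    f=210/np.tan(np.radians(c["vertical_fov"])/2); return np.array([[f,0,c["cx"]],[0,f,c["cy"]],[0,0,1]])
def cast(c,px,z):
    V=np.array(c["view"]);R=V[:3,:3];o=-R.T@V[:3,3]
    d=R.T@np.linalg.inv(K(c))@np.array([px[0],px[1],1]); return o+d*(z-o[2])/d[2]
def planeH(c,z): # (x,y,1)->pixel
    V=np.array(c["view"]); return K(c)@np.c_[V[:3,0],V[:3,1],V[:3,2]*z+V[:3,3]]
E
python3 - <<'E'
from h import *
S={"scene":[(238,210),(278,233),(323,259)],"side":[(243,202),(287,225),(336,247)]}
out=[]
for n,ps in S.items():
    c=optics.get_calibration(n); im=cv2.imread(f"pics/{n}0.png")
    for p in ps: print(n,p,np.round(cast(c,p,.0645),4))
    P=np.array([cast(c,p,.0645)[:2] for p in ps]); print(np.linalg.norm(np.diff(P,axis=0),axis=1))
    m=P[1]; s=0.001 # top view 1 mm/px centred at m, up = +x
    A=np.array([[0,-s,m[0]+.25],[-s,0,m[1]+.2],[0,0,1]])
    out.append(cv2.warpPerspective(im,planeH(c,.034)@A,(390,500),flags=cv2.INTER_LINEAR|cv2.WARP_INVERSE_MAP))
cv2.imwrite("pics/top.png",np.hstack(out))
E
```

```text
scene (238, 210) [0.6632 0.077  0.0645]
scene (278, 233) [0.5527 0.1021 0.0645]
scene (323, 259) [0.4465 0.1264 0.0645]
[0.11327115 0.10897255]
side (243, 202) [0.6663 0.0726 0.0645]
side (287, 225) [0.5542 0.1014 0.0645]
side (336, 247) [0.4483 0.1206 0.0645]
[0.11565723 0.1077274 ]
```

View pics/top.png

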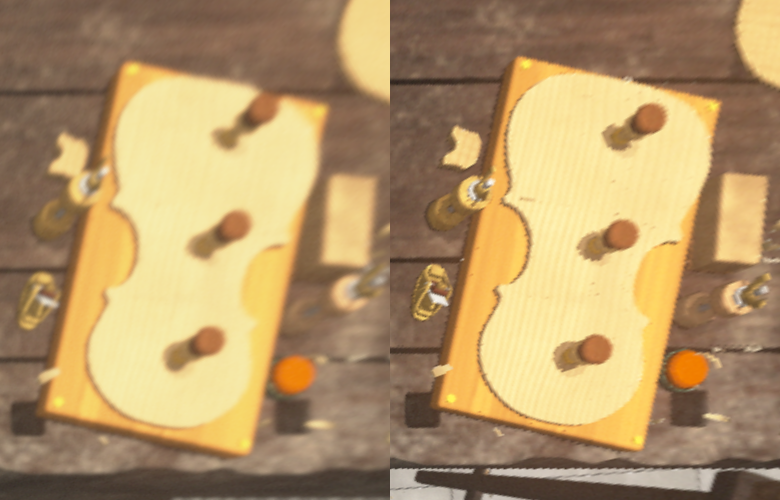

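The rectified view shows the broad bout at the far end. So lower is about (0.664,0.075), middle (0.553,0.102) and upper (0.447,0.124). Next I go above the middle and take one close look.

```bash
python3 - <<'E'
from h import *
manip.set_gripper(0.0,20)
manip.move_pose([.50,.11,.27],[1,0,0,0])
o=manip.get_obs(); im=optics.read_camera("wrist"); print(o["time_s"],o["position"],o["orientation"],o["gripper_width"],o["contact_force"])
np.save("w.npy",np.r_[o["position"],o["orientation"]]); cv2.imwrite("pics/w.png",im[:,:,::-1])
E
```

```text
3.3 [0.50014686 0.10943497 0.26996475] [ 9.99999942e-01 -3.33577463e-04 -1.42300158e-05  6.00593943e-05] -0.00020070363402826302 [-0.14322229 -0.06505303 -0.17993999]
```

View pics/w.png

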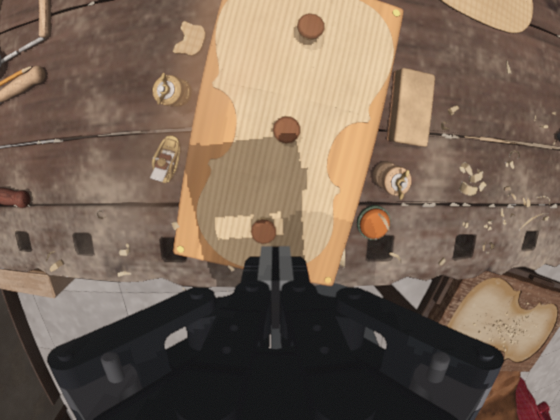

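The wrist view shows the pin heads at about (311,26) lower, (287,128) middle and (263,231) upper, with the closed fingertips near (275,250). I'll cast these heads to z=0.0645.

```bash
python3 - <<'E'
from h import *
from scipy.spatial.transform import Rotation as Rn
w=np.load("w.npy"); T=np.eye(4); T[:3,:3]=Rn.from_quat(w[3:]).as_matrix(); T[:3,3]=w[:3]
c=optics.get_calibration("wrist"); M=T@c["hand_eye"]; f=K(c)[0,0]
im=cv2.imread("pics/w.png").astype(int)
b,g,r=im[...,0],im[...,1],im[...,2]
m=((r-b>25)&(r<140)&(r/(g+1)>1.4)).astype(np.uint8)
P=[]
for p in [(311,26),(287,128),(263,231)]:
    s=np.zeros_like(m); cv2.circle(s,p,16,1,-1); ys,xs=np.nonzero(m*s)
    for q in (p,((xs.min()+xs.max())/2,(ys.min()+ys.max())/2)):
        u=np.array(q)-[c["cx"],c["cy"]]; t=np.hypot(*u)/f
        d=M[:3,:3]@np.r_[u/np.hypot(*u)*np.sin(t),np.cos(t)]; X=M[:3,3]+d*(.0645-M[2,3])/d[2]
        print(q,np.round(X,4),end=" ")
    print(len(xs)); P.append(X)
print(np.linalg.norm(np.diff(P,axis=0),axis=1))
E
```

```text
(311, 26) [0.6645 0.0728 0.0645] (np.float64(310.0), np.float64(28.5)) [0.6617 0.0739 0.0645] 61
(287, 128) [0.558  0.0969 0.0645] (np.float64(286.0), np.float64(129.5)) [0.5564 0.0979 0.0645] 215
(263, 231) [0.4489 0.1219 0.0645] (np.float64(263.0), np.float64(231.0)) [0.4489 0.1219 0.0645] 402
[0.10799911 0.11018401]
```

Both fixed views and the wrist view agree to within about 4 mm. I'll press the lower pin first, at low force.

```bash
cat >> h.py <<'E'
def press(x,y):
    manip.move_linear([x,y,.16],feed=.15); manip.move_linear([x,y,.105],feed=.08); manip.dwell(.2)
    print("start",manip.get_obs()["contact_force"].round(2) )
    a=manip.move_linear([x,y,.06],feed=.012,until_force=1.5); o=manip.get_obs(); z0=o["position"][2]; print("touch",a,z0,o["contact_force"])
    if not a: return
    b=manip.move_linear([x,y,z0-.014],feed=.01,until_force=7); o=manip.get_obs(); print("press",b,o["position"],z0-o["position"][2],o["contact_force"])
    manip.move_linear([x,y,.11],feed=.05); print(manip.get_obs()["time_s"])
E
python3 - <<'E'
from h import *
press(.665,.074)
im=optics.read_camera("side"); cv2.imwrite("pics/s1.png",cv2.resize(im[150:310,180:400,::-1],None,fx=3,fy=3))
E
```

```text
start [0.51 1.1  0.15]
touch True 0.08351687483400455 [ 0.63245755 -0.07101313  2.84236961]
press False [0.6650122  0.07401411 0.06998948] 0.013527389900373402 [-0.29098323 -0.04295324  9.02073466]
10.275
```

View pics/s1.png

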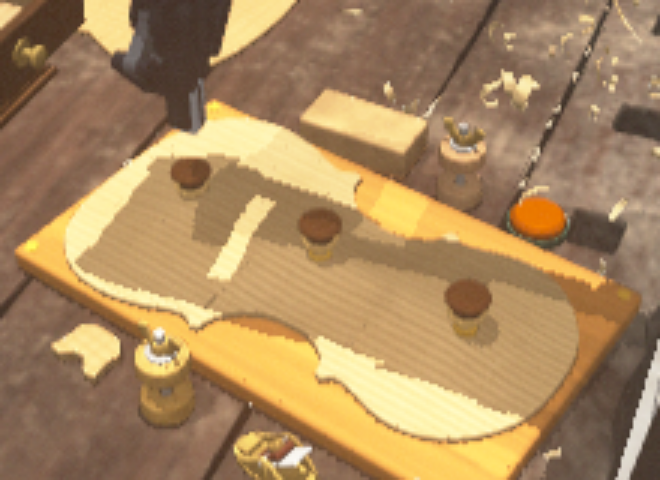

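The crop shows the lower pin (190,175) clearly lower, with the board, clamps and other items unmoved. The 9 N reading against its stop and 13.5 mm of travel confirm it. Upper comes next, then the waist.

```bash
python3 - <<'E'
from h import *
manip.move_linear([.665,.074,.16],feed=.1)
press(.448,.122)
im=optics.read_camera("side"); cv2.imwrite("pics/s2.png",im[...,::-1])
E
```

```text
start [-0.76 -0.03 -0.02]
touch True 0.0811965315389089 [0.56409655 0.21380531 2.71937132]
press True [0.44817307 0.12203059 0.06904741] 0.01214912602956815 [-1.00389262 -0.50347247  9.89719313]
17.7667
```

The upper pin is on its stop at 9.9 N. Now the waist pin.

```bash
python3 - <<'E'
from h import *
manip.move_linear([.448,.122,.16],feed=.1)
press(.5565,.098)
manip.move_linear([.5565,.098,.2],feed=.12); manip.move_linear([.40,.0,.30],feed=.15)
im=optics.read_camera("side"); cv2.imwrite("pics/s3.png",cv2.resize(im[150:310,180:400,::-1],None,fx=3,fy=3)); print(manip.get_obs()["time_s"])
E
```

```text
start [ 0.9  -0.04 -0.16]
touch True 0.08154386507893141 [0.71243037 1.02605315 2.96763463]
press True [0.55664546 0.09801469 0.06922218] 0.012321680433648063 [-2.18999071 -0.45855271  9.09992922]
24.525
27.025
```

View pics/s3.png

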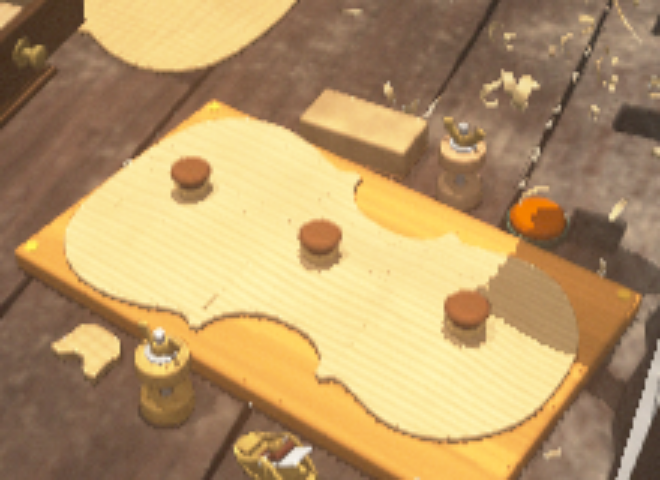

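The last crop shows all three heads low, at (190,172), (320,237) and (467,308). The board and the things beside it have not moved, and the arm is clear.

```bash
python3 -c "
from station import manip
print(manip.sign_off())"
```

```text
the job is handed in; nothing more can be done
None
```

I pressed the three pins down in order (lower bout, upper bout, waist) at about 10 N or less, with no visible movement of the board or the things beside it, and handed the job in at about 27 s; no verdict was shown.

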